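# Canister set back into its graded tray

## Robot

A 6-joint arm with a two-finger parallel gripper is mounted at the origin on a cart in front of the work surface, level with it; the furniture and walls round the work are solid. World frame = base frame: x ahead of the robot, y to its left, z up, the work surface at z = 0. Lengths are in m, angles in rad, forces in N, time in s.
With the tool pointing down it reaches from about 0.275 to 0.85 m from the base axis. Payload 19 kg.
Tool frame: the origin (TCP) lies at the very end of the fingers, on their centre line; the grasp point (between the pads) lies 19 mm behind it; z points along the fingers, y is the line along which they close (so a half turn about z gives the same grasp; the last joint's range is limited). The gripper opens to 85 mm and grips with 20 to 120 N. Pads are 22 mm wide; open, the fingers measure 114 mm over their backs; the gripper's body (76 mm by 85 mm) begins 54 mm behind the grasp point. The pads swing forward as they close: fully open they stand 13 mm farther back than shut.
Start: joints at [0.972, 0.15, 1.437, -0, 1.554, -0.134], TCP at [0.258, 0.514, 0.2] pointing down, gripper open.
Joint ranges: [-2.8, 2.8], [-0.68, 2.1], [0.12, 2.68], [-1.39, 4.53], [0.16, 2.79], [-2.81, 2.81]. Speed limits (rad/s): [1.89, 1.89, 2.22, 3.01, 3.01, 3.01].

## Interface

Orientations are given as a rotation vector (axis times angle).
In Python, from workcell import state, get_image, workorder gives the robot as it stands. The module is installed in compiled form; this text tells all that it offers.
- The arm moves only by the tool step_arm, never from a script. Its argument "increments" is a list of rows, each a list of 3 entries, a list of its own where there are three numbers: the opening, from 0 (shut) to 1 (fully open), then the shift along the world's x, y, z as a fraction of full scale, then the turn about the world's z as a fraction of full scale. In form: [[jaw, [tx, ty, tz], turn], ...]. A call has 1 to 12 rows; each row is the pose to reach, as a shift and turn from the pose commanded when the call began; what a row does not reach only later rows make up. Full scale, the value 1, is 0.4 m for a shift and 30 degrees for a turn. A row lasts 1/12 s, in which the tool goes at most 41.7 mm and 7.16 degrees, less where a joint would pass 70% of its speed; a pose out of reach is approached as far as the arm can. A call with a number of a shift or a turn outside -1 to 1 is refused whole. A call with a gripper value outside its range is refused whole. The fingers move at their own pace and stop on an object; "force" is the grip in N (left out, the last holds). Time passes only in rows, so rows that repeat a pose let the fingers close. It gives the time, the measured TCP pose, the force, the opening and the grip force at its end, in the units of the state.
- state(): the state, without advancing time (a new reading comes with each control period).
- get_image(name): name is "side" or "top"; returns a dict with "color" (480x640x3 uint8, red, green, blue), "fov_y" (degrees; the focal length in pixels is half the picture's height over the tangent of half this angle, whatever the lens; pixels are square), "cx", "cy" (the principal point, pixels), "distortion" ([k1, k2, p1, p2, k3] as OpenCV has them; the pictures are not rectified), "rvec" (rotation vector, rad) and "tvec" (3), from world to camera coordinates, as OpenCV has them. Camera axes: x right, y down, z forward; pixel columns grow to the right and rows downward; lengths in m; the calibration is good to about 2 mm. A picture is of the moment at which its call begins. There is no depth.
- workorder.hand_in(): hands the job in; it is judged then, once.
The state is a dict: "time": time; "joints": joint angles; "qvel": joint speeds; "joint_efforts": joint torques, N m; "tcp_pos": TCP position; "ee_rot": TCP orientation; "contact_force": force on the tool from outside, world axes, zero at the start; "torque": the same for the moment, N m; "width": opening from 0.0 (shut) to 1.0 (fully open); "grasp_force": force on a finger pad.
Only numpy, scipy, OpenCV 4.12 (cv2) and the standard library are available. Lean on these libraries where they do the work, as an engineer would, in place of code of your own. Each camera call takes 0.05 s, during which the arm holds its last target. There are 200 camera calls.

## Task

The worktop has been wiped: put the four white canisters back in the wooden tray in order of size, each one upright and fully down in the recess made for it. Set them down, don't drop them, and leave the glass jar and the salt shaker where they stand.

Things in the scene. Friction and masses are not known exactly. Their poses are not given: they have to be found in the camera images.
- canister_smallest: the smallest of four loose white ceramic canisters: diameter 40 mm, 50 mm high to the top of its flat wooden lid. On the lid's axis a round wooden knob, 26 mm high: neck 21 mm wide in its lowest 6 mm, 24 mm wide from 10 mm up. The lid is sealed tight: the knob lifts it all. Origin: centre of the underside; z up. Stands upright on the worktop (z = 0), on the near side of the tray.
- canister_second: the second smallest of four loose white ceramic canisters: diameter 58 mm, 70 mm high to the top of its flat wooden lid. On the lid's axis a round wooden knob, 26 mm high: neck 21 mm wide in its lowest 6 mm, 24 mm wide from 10 mm up. The lid is sealed tight: the knob lifts it all. Origin: centre of the underside; z up. Stands upright on the worktop (z = 0), on the near side of the tray.
- canister_third: the second largest of four loose white ceramic canisters: diameter 76 mm, 90 mm high to the top of its flat wooden lid. On the lid's axis a round wooden knob, 26 mm high: neck 21 mm wide in its lowest 6 mm, 24 mm wide from 10 mm up. The lid is sealed tight: the knob lifts it all. Origin: centre of the underside; z up. Stands upright on the worktop (z = 0), on the near side of the tray.
- canister_largest: the largest of four loose white ceramic canisters: diameter 94 mm, 110 mm high to the top of its flat wooden lid. On the lid's axis a round wooden knob, 26 mm high: neck 21 mm wide in its lowest 6 mm, 24 mm wide from 10 mm up. The lid is sealed tight: the knob lifts it all. Origin: centre of the underside; z up. Stands upright on the worktop (z = 0), on the near side of the tray.
- recess_smallest: the smallest of four round recesses in a row in a fixed brown wooden tray, made for canister_smallest: diameter 56 mm, 10 mm deep. Origin: centre of its cork floor, 12 mm above the worktop (tray top 22 mm). y runs along the row from smallest to largest (centres at 0, 73, 164, 273 mm), x across it, away from the robot; z up. Tray 130 mm in x, 404 mm in y plus two low end handles.
- recess_second: the second smallest of four round recesses in a row in a fixed brown wooden tray, made for canister_second: diameter 74 mm, 10 mm deep. Origin: centre of its cork floor, 12 mm above the worktop (tray top 22 mm). y runs along the row from smallest to largest (centres at 0, 73, 164, 273 mm), x across it, away from the robot; z up. Tray 130 mm in x, 404 mm in y plus two low end handles.
- recess_third: the second largest of four round recesses in a row in a fixed brown wooden tray, made for canister_third: diameter 92 mm, 10 mm deep. Origin: centre of its cork floor, 12 mm above the worktop (tray top 22 mm). y runs along the row from smallest to largest (centres at 0, 73, 164, 273 mm), x across it, away from the robot; z up. Tray 130 mm in x, 404 mm in y plus two low end handles.
- recess_largest: the largest of four round recesses in a row in a fixed brown wooden tray, made for canister_largest: diameter 110 mm, 10 mm deep. Origin: centre of its cork floor, 12 mm above the worktop (tray top 22 mm). y runs along the row from smallest to largest (centres at 0, 73, 164, 273 mm), x across it, away from the robot; z up. Tray 130 mm in x, 404 mm in y plus two low end handles.
- jar: bystander: a loose glass jar with a grey lid and yellow-brown contents, 66 x 72 mm and 102 mm high, on the worktop behind the tray. Origin: centre of the underside. Stays where it is.
- salt_shaker: bystander: a loose salt shaker, white with a grey domed cap, 44 mm in diameter and 90 mm high, on the worktop behind the tray. Origin: centre of the underside. Stays where it is.
Things that resemble listed ones, but are neither listed nor needed, are in the scene too. What is shaped like the canister_largest but purple or turquoise is not meant.

How it is judged:
At the end, for the whole second after the job is handed in: each of the four canisters stands in its own recess: its axis within 10 mm of the recess centre, its underside on the cork floor (within 4 mm), upright (tilt under 0.06 rad) and at rest (horizontal distance between canister_smallest and recess_smallest below 0.01 m and z of canister_smallest in the frame of recess_smallest between -0.004 and 0.004 m and angle between each of canister_smallest, canister_second, canister_third, canister_largest's own z axis and vertical below 0.06 rad and linear speed of each of canister_smallest, canister_second, canister_third, canister_largest below 0.02 m/s and angular speed of each of canister_smallest, canister_second, canister_third, canister_largest below 0.2 rad/s and horizontal distance between canister_second and recess_second below 0.01 m and z of canister_second in the frame of recess_second between -0.004 and 0.004 m and horizontal distance between canister_third and recess_third below 0.01 m and z of canister_third in the frame of recess_third between -0.004 and 0.004 m and horizontal distance between canister_largest and recess_largest below 0.01 m and z of canister_largest in the frame of recess_largest between -0.004 and 0.004 m); the robot touches nothing.
It fails at once if a canister is let fall: it is in the air, its underside more than 40 mm above the worktop, with nothing holding or touching it ((height (world z) of canister_smallest above 0.04 m and contact force between canister_smallest and anything else below 0.01 N) or (height (world z) of canister_second above 0.04 m and contact force between canister_second and anything else below 0.01 N) or (height (world z) of canister_third above 0.04 m and contact force between canister_third and anything else below 0.01 N) or (height (world z) of canister_largest above 0.04 m and contact force between canister_largest and anything else below 0.01 N)).
It fails at once if the glass jar or the salt shaker is shifted by more than 20 mm or tipped (distance of any of jar, salt_shaker from where it was at the start of the episode above 0.02 m or angle between any of jar, salt_shaker's own z axis and vertical above 0.3 rad).
It also fails if it takes over 99 s, if anything falls off the work surface, if the arm or the gripper's body presses on something with over 40 N, if the wrist force passes 120 N, or if a joint passes its speed limit or range.

## Working session

There is one attempt and no reset: what is moved stays moved. The work goes in short steps, Python scripts to look and compute and a tool call to move; the robot and the scene stay as the last step left them, time stands still between calls to the robot, and variables do not carry over. Pictures are saved under pics/ and viewed, at most 14 in all, crops included, and the job is handed in when it is done.

Besides the shell and the picture viewer there is one more tool, called as a command line: name --argument value ..., lists and objects as JSON in quotes. step_arm: Moves the arm, as the interface text tells. Shift numbers are shares of 0.4 m and turn numbers shares of 30 degrees, none past 1 either way. Its arguments: {"type":"object","properties":{"increments":{"type":"array","items":{"type":"array"}},"force":{"type":"number"}},"required":["increments"]}

```bash
mkdir -p pics; cat > h.py <<'E'
import numpy as np, cv2
from workcell import state, get_image
def cam(n):
    d=get_image(n); im=d["color"]; h=im.shape[0]
    f=h/2/np.tan(np.radians(d["fov_y"])/2)
    K=np.array([[f,0,d["cx"]],[0,f,d["cy"]],[0,0,1]])
    R=cv2.Rodrigues(np.array(d["rvec"],float))[0]; t=np.array(d["tvec"],float).ravel()
    return dict(im=im,K=K,D=np.array(d["distortion"],float),R=R,t=t,c=-R.T@t)
def ray(c,px):
    u=cv2.undistortPoints(np.array(px,float).reshape(-1,1,2),c["K"],c["D"]).reshape(-1,2)
    return np.c_[u,np.ones(len(u))]@c["R"]
def plane(c,px,z):
    r=ray(c,px); return c["c"]+r*((z-c["c"][2])/r[:,2])[:,None]
def proj(c,P):
    return cv2.projectPoints(np.array(P,float).reshape(-1,3),cv2.Rodrigues(c["R"])[0],c["t"],c["K"],c["D"])[0].reshape(-1,2)
def tri(c1,p1,c2,p2):
    A=np.zeros((3,3));b=np.zeros(3);L=[]
    for c,p in((c1,p1),(c2,p2)):
        r=ray(c,p)[0]; r/=np.linalg.norm(r); M=np.eye(3)-np.outer(r,r); A+=M;b+=M@c["c"];L.append(M)
    X=np.linalg.solve(A,b); return X,[np.linalg.norm(M@(X-c["c"])) for M,c in zip(L,(c1,c2))]
def save(im,n): cv2.imwrite("pics/"+n+".png",im[:,:,::-1])
E
python3 - <<'E'
from h import *
for n in("top","side"):
    c=cam(n); save(c["im"],n+"0"); print(n,c["c"],c["R"][2])
print(state())
E
```

```text
top [ 0.30667062 -0.27455686  0.93274981] [ 0.2291883   0.0075754  -0.97335263]
side [-0.20947515 -0.16758413  0.93301336] [ 0.60836261 -0.10023103 -0.78730469]
{'time': 0.1, 'joints': array([ 9.71961903e-01,  1.50917926e-01,  1.43796166e+00, -2.09210526e-06,
        1.55381333e+00, -1.34025503e-01]), 'qvel': array([ 0.00021087, -0.00095441, -0.00237063,  0.00010312,  0.00108703,
        0.00020016]), 'joint_efforts': array([ 3.48436151e-03, -7.14378619e+01, -5.71801043e+01, -3.79261637e-04,
        6.85977138e-03, -6.47358638e-05]), 'tcp_pos': array([0.25762642, 0.51376113, 0.19934879]), 'ee_rot': array([-7.23474855e-01, -3.05675015e+00,  1.61453994e-03]), 'contact_force': array([-0.53536541,  0.13256567, -0.55603052]), 'torque': array([-0.03388667,  0.01197982, -0.01119861]), 'grasp_force': 0.0, 'width': 1.0022496688265163}
```

View pics/top0.png

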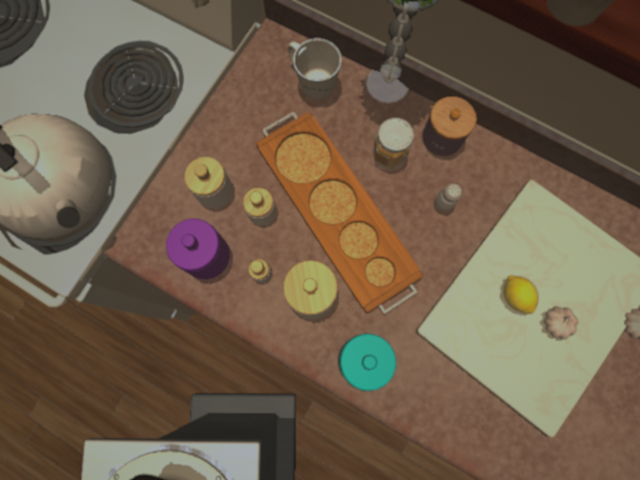

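View pics/side0.png

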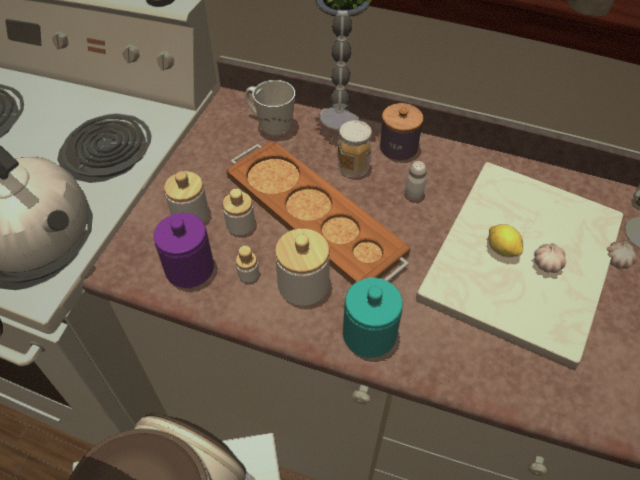

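Top view: wooden-lidded white canisters are largest (310,287), third (206,177), second (258,204) and smallest (259,270). The purple one at (196,247), the turquoise one at (368,362) and the dark TEA pot at (452,118) are look-alikes and do not fit "white with wooden lid". Recesses run from largest (303,159) through (333,202) and (359,240) to smallest (380,271). The jar is at (394,143) and the shaker at (449,197). The side view agrees: knobs at (302,241), (182,181), (236,196), (246,253).

```bash
cat > seg.py <<'E'
from h import *
def masks(c):
    hsv=cv2.cvtColor(c["im"],cv2.COLOR_RGB2HSV); return hsv
E
python3 - <<'E'
from h import *
T=cam("top");S=cam("side")
for c,pts in((T,[(320,300),(206,185),(265,210),(261,276),(310,286),(206,172),(303,159),(333,202),(380,271),(300,120),(352,270),(258,240)]),(S,[(302,262),(302,241),(182,178),(190,195),(236,207),(246,253),(270,175),(340,230),(300,280),(367,252),(310,230)])):
    hsv=cv2.cvtColor(cv2.GaussianBlur(c["im"],(3,3),0),cv2.COLOR_RGB2HSV)
    print([(p,hsv[p[1],p[0]].tolist()) for p in pts])
a=cv2.resize(T["im"][130:330,160:400],None,fx=3,fy=3,interpolation=cv2.INTER_CUBIC); a=a[:600]
save(a,"topcrop")
b=cv2.resize(S["im"][130:310,150:415],None,fx=3,fy=3,interpolation=cv2.INTER_CUBIC)
save(b,"sidecrop")
E
```

```text
[((320, 300), [29, 108, 168]), ((206, 185), [25, 117, 168]), ((265, 210), [22, 128, 170]), ((261, 276), [21, 127, 161]), ((310, 286), [32, 105, 173]), ((206, 172), [18, 134, 120]), ((303, 159), [17, 151, 164]), ((333, 202), [17, 153, 165]), ((380, 271), [16, 152, 166]), ((300, 120), [13, 180, 146]), ((352, 270), [13, 180, 154]), ((258, 240), [11, 104, 120])]
[((302, 262), [21, 108, 199]), ((302, 241), [29, 91, 200]), ((182, 178), [18, 114, 174]), ((190, 195), [25, 97, 194]), ((236, 207), [21, 109, 185]), ((246, 253), [21, 107, 193]), ((270, 175), [17, 128, 196]), ((340, 230), [15, 134, 192]), ((300, 280), [18, 56, 104]), ((367, 252), [15, 133, 192]), ((310, 230), [24, 102, 195])]
```

View pics/topcrop.png

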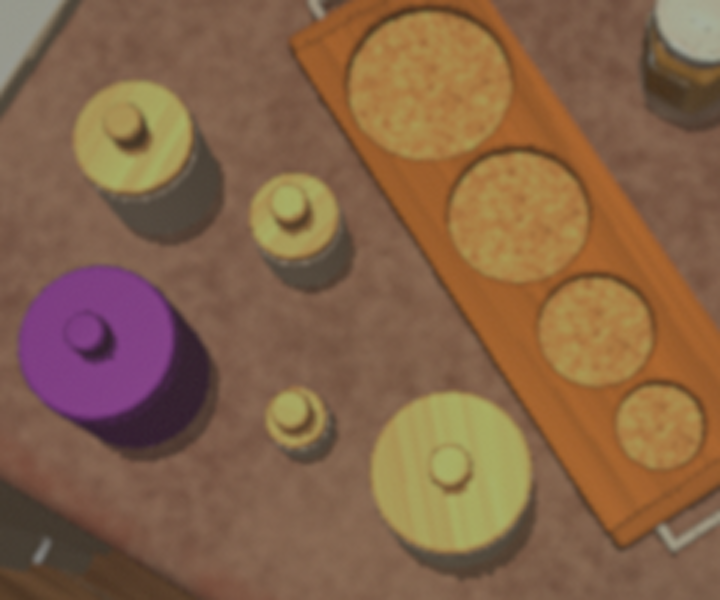

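View pics/sidecrop.png

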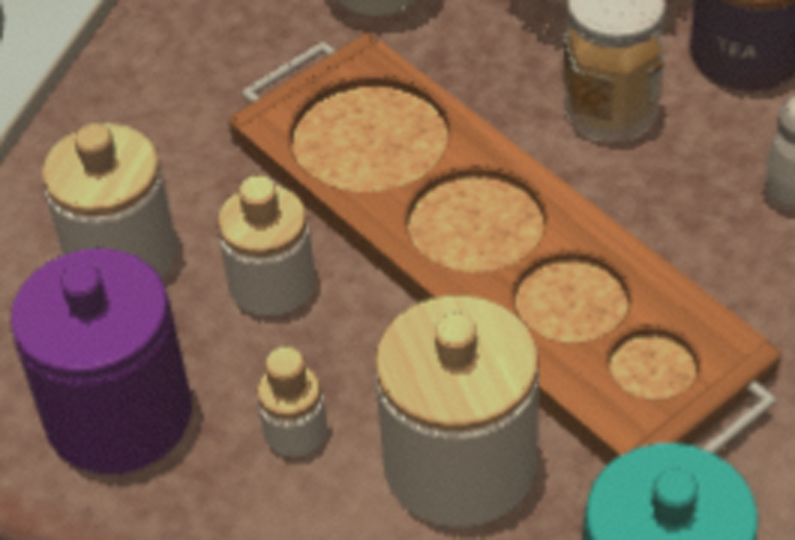

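Confirmed: four wooden-lidded white ones. Top crop knob tops (scale 3, offset 160,130): third (123,121), second (291,203), smallest (293,410), largest (450,463). Side crop (offset 150,130): (96,138), (257,190), (285,361), (457,327).

```bash
cat > meas.py <<'E'
from h import *
def blobs(c,lo,hi,amin,box=(130,100,430,330)):
    hsv=cv2.cvtColor(c["im"],cv2.COLOR_RGB2HSV); m=cv2.inRange(hsv,np.array(lo),np.array(hi))
    m=cv2.morphologyEx(m,cv2.MORPH_OPEN,np.ones((3,3),np.uint8)); k=np.zeros_like(m); x0,y0,x1,y1=box;k[y0:y1,x0:x1]=m[y0:y1,x0:x1]
    C=cv2.findContours(k,cv2.RETR_EXTERNAL,cv2.CHAIN_APPROX_NONE)[0]
    return sorted([cv2.convexHull(x) for x in C if cv2.contourArea(x)>amin],key=cv2.contourArea,reverse=True)
def circ(c,h,z):
    "circle on plane z through contour"
    m=np.zeros((480,640),np.uint8); cv2.fillPoly(m,[h],1)
    h=max(cv2.findContours(m,cv2.RETR_EXTERNAL,cv2.CHAIN_APPROX_NONE)[0],key=len)
    P=plane(c,h.reshape(-1,2),z)[:,:2]; A=np.c_[2*P,np.ones(len(P))]
    s=np.linalg.lstsq(A,(P**2).sum(1),rcond=None)[0]; r=np.sqrt(s[2]+s[0]**2+s[1]**2)
    return s[0],s[1],2*r,np.std(np.hypot(*(P-s[:2]).T))
E
python3 - <<'E'
from meas import *
np.set_printoptions(precision=4,suppress=True)
T=cam("top");S=cam("side")
kt={"third":(123,121),"second":(291,203),"small":(293,410),"large":(450,463)}
ks={"third":(96,138),"second":(257,190),"small":(285,361),"large":(457,327)}
for n in kt:
    X,e=tri(T,(np.array(kt[n])-1)/3+[160,130],S,(np.array(ks[n])-1)/3+[150,130]); print("knob",n,X,np.array(e))
print("lids top");B=blobs(T,(16,85,125),(35,136,255),60)
for h in B: print(cv2.moments(h)["m10"]/cv2.moments(h)["m00"],cv2.contourArea(h),[np.round(circ(T,h,z),4) for z in(.05,.07,.09,.11)])
hs=lambda c,v:blobs(c,v[0],v[1],100)
RT=hs(T,((15,137,135),(22,170,255)));RS=hs(S,((14,100,165),(20,142,255)))
for c,R in((T,RT),(S,RS)):
    for h in R: M=cv2.moments(h); print("rec",M["m10"]/M["m00"],M["m01"]/M["m00"],np.round(circ(c,h,.012),4))
o=T["im"].copy(); cv2.drawContours(o,B+RT,-1,(0,0,255),1); q=S["im"].copy(); cv2.drawContours(q,RS,-1,(0,0,255),1)
save(cv2.resize(np.vstack([o[130:320,160:420],q[130:290,150:410]]),None,fx=1.7,fy=1.7),"ov")
E
```

```text
knob third [ 0.6228 -0.0576  0.1148] [0.0005 0.0005]
knob second [ 0.5787 -0.1545  0.0941] [0.0012 0.0012]
knob small [ 0.4563 -0.1573  0.0764] [0.001 0.001]
knob large [ 0.4163 -0.253   0.137 ] [0.0003 0.0003]
lids top
309.8753982044599 2302.0 [array([ 0.4239, -0.2507,  0.098 ,  0.0006]), array([ 0.4212, -0.2513,  0.0958,  0.0006]), array([ 0.4186, -0.2518,  0.0935,  0.0006]), array([ 0.4159, -0.2523,  0.0913,  0.0006])]
203.59500771280324 1188.5 [array([ 0.6382, -0.0461,  0.077 ,  0.0006]), array([ 0.6307, -0.0513,  0.0752,  0.0006]), array([ 0.6232, -0.0565,  0.0735,  0.0006]), array([ 0.6157, -0.0616,  0.0718,  0.0006])]
257.2950248756219 670.0 [array([ 0.5854, -0.1508,  0.0563,  0.0007]), array([ 0.5791, -0.1536,  0.055 ,  0.0006]), array([ 0.5728, -0.1564,  0.0537,  0.0006]), array([ 0.5665, -0.1592,  0.0524,  0.0006])]
258.0086021505376 310.0 [array([ 0.4567, -0.1559,  0.0365,  0.0005]), array([ 0.4533, -0.1586,  0.0357,  0.0005]), array([ 0.4499, -0.1613,  0.0349,  0.0005]), array([ 0.4465, -0.164 ,  0.0341,  0.0005])]
rec 302.7632757517594 158.6189219449776 [ 0.6869 -0.234   0.1069  0.001 ]
rec 332.1726550079491 202.5024907260201 [ 0.5946 -0.2925  0.0897  0.0007]
rec 358.00607192900515 240.5855519227775 [ 0.5178 -0.3417  0.072   0.0009]
rec 379.1413100898045 272.2065504490227 [ 0.4561 -0.3808  0.054   0.0008]
rec 272.87776541836604 176.1148189346187 [ 0.6912 -0.2341  0.1021  0.0013]
rec 308.25756113256114 204.76962676962674 [ 0.5986 -0.2934  0.0839  0.0013]
rec 339.8527342863626 230.54436124347626 [ 0.5218 -0.3422  0.0671  0.0014]
rec 367.1947389085198 252.46289752650176 [ 0.4601 -0.3823  0.049   0.0013]
rec 403.73449612403095 120.59108527131781 [ 0.8114 -0.549   0.0456  0.0069]
```

View pics/ov.png

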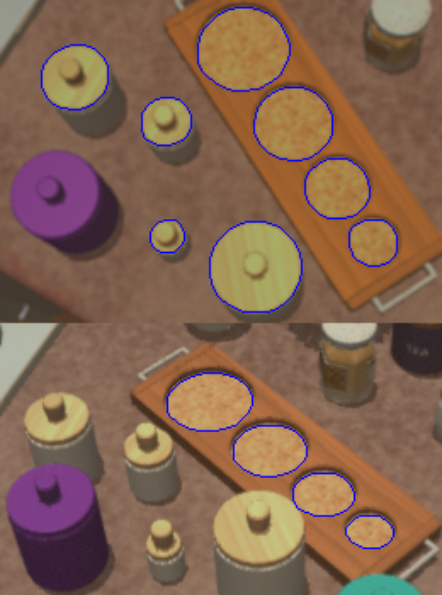

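Contours fit the lids and the recess floors well, and knob heights triangulate to about lid height + 26 mm (0.137, 0.115, 0.094, 0.076). Next: obstacles and tool yaw.

```bash
python3 - <<'E'
from meas import *
np.set_printoptions(precision=3,suppress=True)
T=cam("top");S=cam("side")
for n,p,q in(("purple",(86,330),(83,275)),("turq",None,(675,486))):
    a=(np.array(p)-1)/3+[160,130] if p else (370,360); print(n,tri(T,a,S,(np.array(q)-1)/3+[150,130]))
print("jar top",plane(T,[(395,132)],.102),"shaker",plane(T,[(452,188)],.09))
print("kettle knob",tri(T,(8,157),S,(5,160)),"kettle edge z=.1",plane(T,[(115,180),(60,245)],.1))
print("cart",plane(T,[(190,395),(295,395)],0.0))
R=cv2.Rodrigues(state()["ee_rot"])[0]; print(R, np.degrees(np.arctan2(R[1,1],R[0,1])))
print("tray x dir",np.degrees(np.arctan2(-.842,.539)), state()["time"])
E
```

```text
purple (array([ 0.49 , -0.05 ,  0.138]), [np.float64(1.8577040045965196e-05), np.float64(1.857704004589334e-05)])
turq (array([ 0.296, -0.349,  0.132]), [np.float64(0.0002013700257048099), np.float64(0.00020137002570485725)])
jar top [[ 0.701 -0.407  0.102]] shaker [[ 0.597 -0.508  0.09 ]]
kettle knob (array([0.606, 0.228, 0.225]), [np.float64(0.0042585844001491145), np.float64(0.004258584400149114)]) kettle edge z=.1 [[0.61  0.102 0.1  ]
 [0.49  0.19  0.1  ]]
cart [[ 0.23  -0.031  0.   ]
 [ 0.232 -0.223  0.   ]]
[[-0.894  0.448 -0.   ]
 [ 0.448  0.894 -0.   ]
 [ 0.    -0.    -1.   ]] 63.37183566705117
tray x dir -57.37496440545497 0.4
```

step_arm --increments '[[0.5, [0.13, -1, 0.15], -1], [0.5, [0.13, -1, 0.15], -1], [0.5, [0.13, -1, 0.15], -1], [0.5, [0.13, -1, 0.15], -1], [0.5, [0.13, -1, 0.15], -1], [0.5, [0.13, -1, 0.15], -1], [0.5, [0.13, -1, 0.15], -1], [0.5, [0.13, -1, 0.15], -1], [0.5, [0.13, -1, 0.15], -1], [0.5, [0.13, -1, 0.15], -1], [0.5, [0.13, -1, 0.15], -1]]' --force 50

```text
time: 1.32
tcp_pos: [0.3107, 0.1088, 0.261]
ee_rot: [1.499, 2.758, -0.0]
contact_force: [0.0, 0.5, 0.9]
width: 0.5
grasp_force: 0.0
```

step_arm --increments '[[0.5, [0.265, -0.905, -0.1], -1], [0.5, [0.265, -0.905, -0.1], -1], [0.5, [0.265, -0.905, -0.1], -1], [0.5, [0.265, -0.905, -0.1], -1], [0.5, [0.265, -0.905, -0.1], -1], [0.5, [0.265, -0.905, -0.1], -1], [0.5, [0.265, -0.905, -0.1], -1], [0.5, [0.265, -0.905, -0.1], -1], [0.5, [0.265, -0.905, -0.1], -1], [0.5, [0.265, -0.905, -0.1], -1], [0.5, [0.265, -0.905, -0.1], -1], [0.5, [0.265, -0.905, -0.1], -1]]'

```text
time: 2.32
tcp_pos: [0.4156, -0.2483, 0.2194]
ee_rot: [-2.156, -2.283, -0.0]
contact_force: [-1.5, 1.3, -0.3]
width: 0.498
grasp_force: 0.0
```

step_arm --increments '[[0.5, [0, -0.0105, -0.08], 0], [0.5, [0, -0.0105, -0.15], 0], [0.5, [0, -0.0105, -0.21], 0], [0.5, [0, -0.0105, -0.245], 0], [0.5, [0, -0.0105, -0.26], 0], [0.5, [0, -0.0105, -0.26], 0], [0.2, [0, -0.0105, -0.26], 0], [0.2, [0, -0.0105, -0.26], 0], [0.2, [0, -0.0105, -0.26], 0], [0.2, [0, -0.0105, -0.26], 0], [0.2, [0, -0.0105, -0.26], 0], [0.2, [0, -0.0105, -0.26], 0]]' --force 80

```text
time: 3.32
tcp_pos: [0.4158, -0.2523, 0.1161]
ee_rot: [2.155, 2.286, -0.0]
contact_force: [0.4, 0.0, -0.6]
width: 0.198
grasp_force: 0.0
```

```bash
python3 - <<'E'
from h import *
S=cam("side");save(cv2.resize(S["im"][130:330,200:400],None,fx=3,fy=3),"g1"); s=state();print(s["tcp_pos"],s["width"],s["grasp_force"],s["contact_force"])
E
```

```text
[ 0.41577976 -0.25227404  0.11601599] 0.19900973188139834 0.0 [ 0.52991825  0.39759626 -0.21123301]
```

View pics/g1.png

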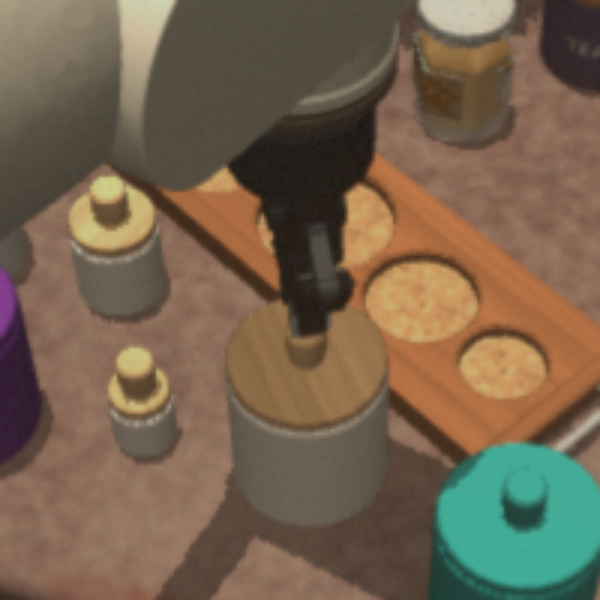

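The fingers straddle the upper knob (near crop 305,340) but 0.2 did not reach contact; closing further.

step_arm --increments '[[0, [0, 0, 0], 0], [0, [0, 0, 0], 0], [0, [0, 0, 0], 0], [0, [0, 0, 0], 0]]'

```text
time: 3.7
tcp_pos: [0.4157, -0.2522, 0.1158]
ee_rot: [-2.155, -2.286, 0.0]
contact_force: [0.2, 0.4, 0.6]
width: 0.001
grasp_force: 0.0
```

```bash
python3 - <<'E'
from h import *
S=cam("side");T=cam("top")
a=cv2.resize(S["im"][170:310,240:350],None,fx=4,fy=4);b=cv2.resize(T["im"][230:370,240:330],None,fx=4,fy=4)
save(np.hstack([a,b]),"g2")
print("proj tcp",proj(S,[state()["tcp_pos"],[.416,-.2525,.136]]),proj(T,[state()["tcp_pos"],[.416,-.2525,.136]]))
E
```

```text
proj tcp [[301.65212398 246.76341985]
 [301.52553549 239.18964156]] [[309.69429329 286.09407664]
 [309.53049726 284.28754502]]
```

View pics/g2.png

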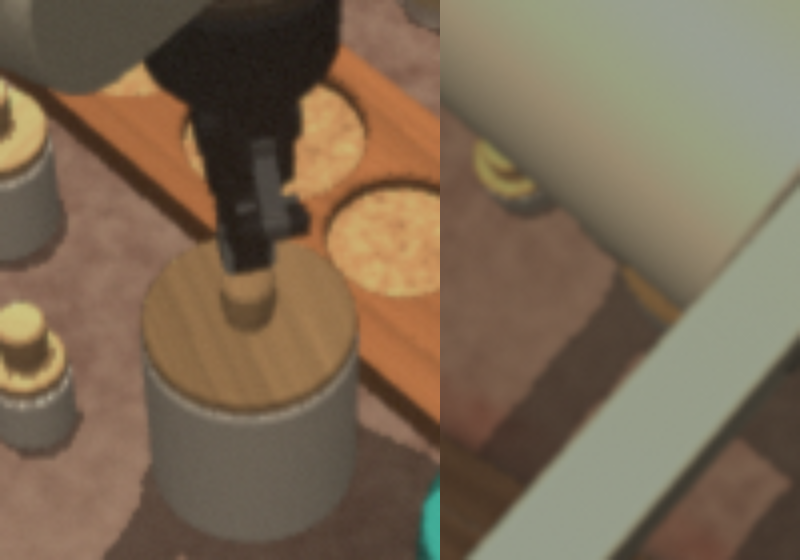

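The shut fingertips end at side pixel (302,238), right on the knob top (z≈0.137), while the reported TCP projects to row 247. So the fingertips sit ~20 mm above the reported TCP. I'll open, go 12 mm lower and check.

step_arm --increments '[[0.6, [0, 0, 0.01], 0], [0.6, [0, 0, 0.01], 0], [0.6, [0, 0, 0.01], 0], [0.6, [0, 0, 0], 0], [0.6, [0, 0, -0.015], 0], [0.6, [0, 0, -0.03], 0], [0.6, [0, 0, -0.03], 0]]'

```text
time: 4.38
tcp_pos: [0.4152, -0.2518, 0.1022]
ee_rot: [-2.154, -2.284, 0.0]
contact_force: [-0.5, 0.4, -1.0]
width: 0.605
grasp_force: 0.0
```

```bash
python3 - <<'E'
from h import *
S=cam("side")
a=cv2.resize(S["im"][190:270,250:350],None,fx=6,fy=6,interpolation=cv2.INTER_CUBIC)
a=np.clip(a.astype(float)*1.8,0,255).astype(np.uint8)
save(a,"g3"); print(proj(S,[state()["tcp_pos"]]))
E
```

```text
[[301.66974546 251.62231788]]
```

View pics/g3.png

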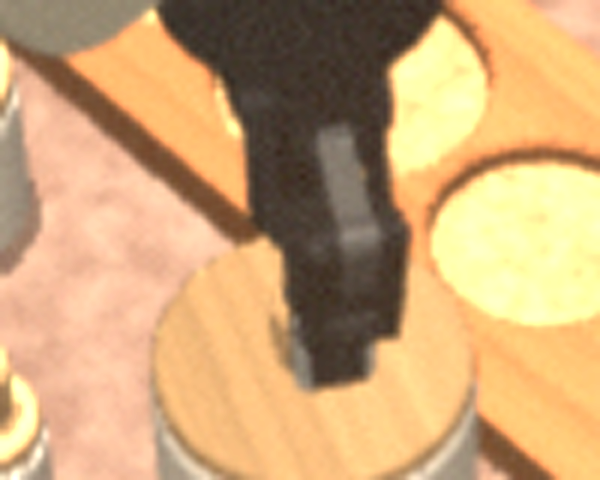

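The near finger is now in front of the knob, with its tip at side pixel (306,254), and nothing is touching; going 6 mm lower and closing.

step_arm --increments '[[0.6, [0, 0, -0.008], 0], [0.6, [0, 0, -0.015], 0], [0, [0, 0, -0.015], 0], [0, [0, 0, -0.015], 0], [0, [0, 0, -0.015], 0], [0, [0, 0, -0.015], 0], [0, [0, 0, -0.015], 0], [0, [0, 0, -0.015], 0]]'

```text
time: 5.1
tcp_pos: [0.416, -0.2523, 0.0983]
ee_rot: [2.155, 2.285, 0.0]
contact_force: [1.9, 2.4, 6.3]
width: 0.218
grasp_force: 78.5
```

step_arm --increments '[[0, [0, 0, 0.03], 0], [0, [0, 0, 0.07], 0], [0, [0, 0, 0.12], 0], [0, [0, 0, 0.15], 0], [0, [0, 0, 0.15], 0], [0, [0, 0, 0.15], 0]]'

```text
time: 5.6
tcp_pos: [0.4157, -0.2523, 0.1575]
ee_rot: [2.155, 2.286, -0.0]
contact_force: [0.0, 0.0, -3.5]
width: 0.219
grasp_force: 78.7
```

```bash
python3 - <<'E'
from h import *
S=cam("side")
save(cv2.resize(S["im"][180:320,220:380],None,fx=4,fy=4),"g4"); s=state(); print(s["tcp_pos"],s["contact_force"],s["torque"],s["width"])
E
```

```text
[ 0.41545422 -0.25204308  0.15683682] [ 0.23535569  0.26503367 -3.9070978 ] [-0.02746738  0.0672225   0.00458771] 0.2141503627321118
```

View pics/g4.png

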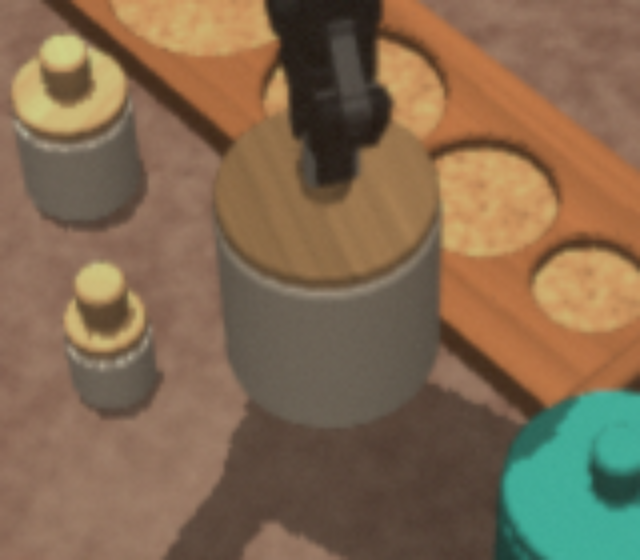

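The canister is lifted upright, with the lid centre at side column ~302 as predicted. Carrying it to recess_largest.

step_arm --increments '[[0, [0.05, -0.015, 0], 0], [0, [0.12, -0.025, 0], 0], [0, [0.2, -0.03, 0], 0], [0, [0.28, -0.03, 0], 0], [0, [0.36, -0.03, 0], 0], [0, [0.44, -0.02, 0], 0], [0, [0.52, 0, 0], 0], [0, [0.59, 0.02, 0], 0], [0, [0.64, 0.035, 0], 0], [0, [0.675, 0.045, 0], 0], [0, [0.675, 0.045, 0], 0], [0, [0.675, 0.045, 0], 0]]'

```text
time: 6.65
tcp_pos: [0.6857, -0.2337, 0.1554]
ee_rot: [-2.152, -2.284, 0.002]
contact_force: [-0.3, 0.0, -4.2]
width: 0.215
grasp_force: 78.9
```

step_arm --increments '[[0, [0, 0, -0.04], 0], [0, [0, 0, -0.07], 0], [0, [0, 0, -0.085], 0], [0, [0, 0, -0.095], 0], [0, [0, 0, -0.105], 0], [0, [0, 0, -0.112], 0], [0, [0, 0, -0.115], 0], [0, [0, 0, -0.115], 0]]'

```text
time: 7.32
tcp_pos: [0.6857, -0.2343, 0.1119]
ee_rot: [2.155, 2.286, -0.0]
contact_force: [0.2, 0.0, -4.9]
width: 0.219
grasp_force: 78.9
```

```bash
python3 - <<'E'
from h import *
S=cam("side")
save(cv2.resize(S["im"][90:230,190:350],None,fx=4,fy=4),"g5"); s=state(); print(s["tcp_pos"],s["contact_force"],s["torque"],s["width"])
E
```

```text
[ 0.68581049 -0.234284    0.11213548] [ 0.7642609   0.68036138 -3.76528698] [-0.03360698 -0.04339921  0.00635771] 0.21553237530556937
```

View pics/g5.png

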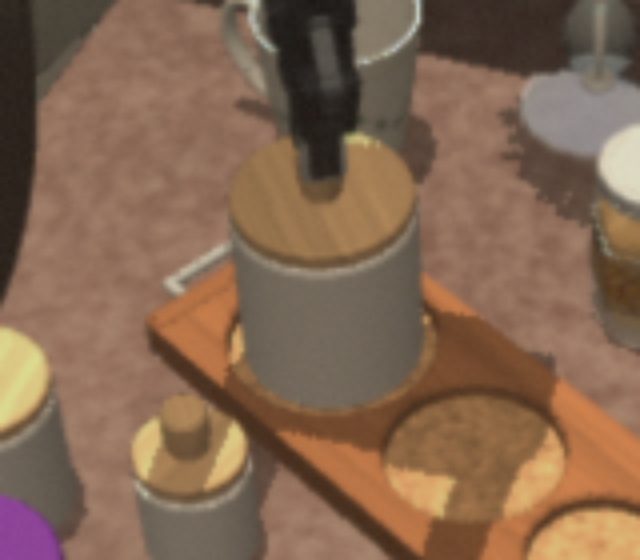

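The canister sits centred inside the recess with a cork gap all round, still hanging (−4 N). Lowering a little more to touch.

step_arm --increments '[[0, [0, 0, -0.004], 0], [0, [0, 0, -0.007], 0], [0, [0, 0, -0.01], 0], [0, [0, 0, -0.01], 0], [0, [0, 0, -0.01], 0]]'

```text
time: 7.78
tcp_pos: [0.6867, -0.2345, 0.1102]
ee_rot: [2.153, 2.284, 0.002]
contact_force: [-1.2, 0.8, 12.9]
width: 0.217
grasp_force: 81.0
```

step_arm --increments '[[0.6, [0, 0, 0.004], 0], [0.6, [0, 0, 0.004], 0], [0.6, [0, 0, 0.004], 0], [0.6, [0, 0, 0.004], 0], [0.6, [0, 0, 0.04], 0], [0.6, [0, 0, 0.12], 0], [0.6, [0, 0, 0.2], 0], [0.6, [0, 0, 0.2], 0]]'

```text
time: 8.45
tcp_pos: [0.6873, -0.2349, 0.1949]
ee_rot: [2.15, 2.28, 0.004]
contact_force: [0.2, -0.2, 1.1]
width: 0.598
grasp_force: 0.0
```

step_arm --increments '[[0.6, [-0.27, 0.2, 0], 0], [0.6, [-0.27, 0.2, 0], 0], [0.6, [-0.27, 0.2, 0], 0], [0.6, [-0.27, 0.2, -0.05], 0], [0.6, [-0.27, 0.2, -0.1], 0], [0.6, [-0.27, 0.2, -0.1], 0]]'

```text
time: 8.95
tcp_pos: [0.576, -0.1532, 0.1449]
ee_rot: [-2.152, -2.284, 0.002]
contact_force: [-0.2, 0.4, 0.2]
width: 0.598
grasp_force: 0.0
```

```bash
python3 - <<'E'
from meas import *
S=cam("side"); s=state(); print(s["tcp_pos"])
# placed largest: white body/lid extremes via lid mask
for b in blobs(S,(16,70,110),(35,136,255),300,(225,110,310,175)): print(circ(S,b,.122),cv2.boundingRect(b))
save(cv2.resize(S["im"][90:230,190:350],None,fx=4,fy=4),"g6")
E
```

```text
[ 0.576925   -0.1538518   0.14670757]
(np.float64(0.6861888923029926), np.float64(-0.23422564282970407), np.float64(0.09364082374449466), np.float64(0.0011502059248332053)) (247, 122, 47, 34)
```

View pics/g6.png

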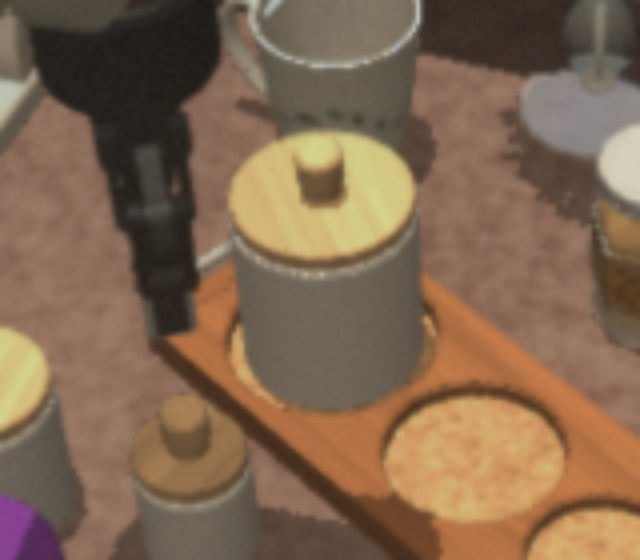

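recess_largest is filled: lid centre measured at (0.686,-0.234), knob and lid level. Next, canister_second directly below the gripper.

step_arm --increments '[[0.6, [0.005, 0, -0.08], 0], [0.6, [0.005, 0, -0.14], 0], [0.6, [0.005, 0, -0.185], 0], [0.6, [0.005, 0, -0.215], 0], [0.6, [0.005, 0, -0.215], 0], [0, [0.005, 0, -0.215], 0], [0, [0.005, 0, -0.215], 0], [0, [0.005, 0, -0.215], 0], [0, [0.005, 0, -0.215], 0], [0, [0.005, 0, -0.215], 0], [0, [0.005, 0, -0.215], 0]]'

```text
time: 9.92
tcp_pos: [0.581, -0.155, 0.0654]
ee_rot: [2.152, 2.283, 0.002]
contact_force: [-7.3, 0.2, 23.3]
width: -0.001
grasp_force: 11.6
```

```bash
python3 - <<'E'
from h import *
S=cam("side");T=cam("top"); s=state(); print(s["tcp_pos"],s["contact_force"],proj(S,[s["tcp_pos"],[.579,-.154,.096]]))
a=cv2.resize(S["im"][140:260,190:290],None,fx=4,fy=4);b=cv2.resize(T["im"][140:260,190:290],None,fx=4,fy=4)
save(np.hstack([a,b]),"g7")
E
```

```text
[ 0.58101511 -0.15500566  0.06537653] [-6.58888616 -0.42582806 22.36611788] [[237.73724721 202.42644922]
 [235.63136378 192.31985394]]
```

View pics/g7.png

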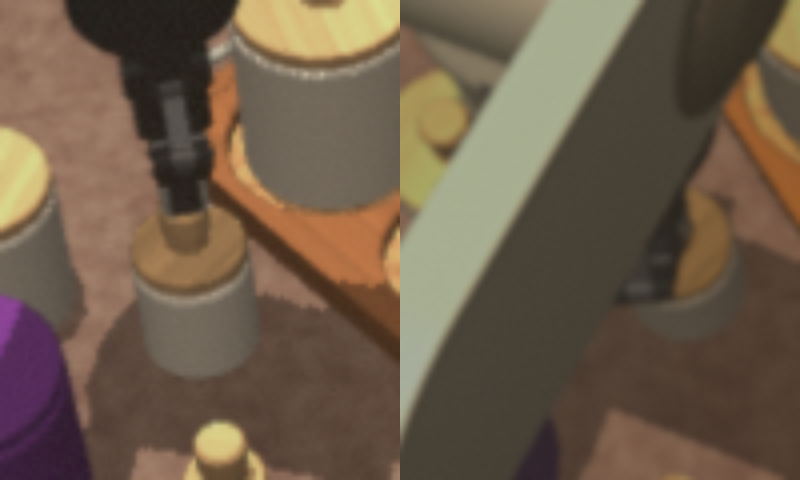

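The shut fingers are pressing on top of the knob (side ≈ (236,194)): fingertips are really ~30 mm above the reported TCP. The canister still stands upright. Rise, open, remeasure.

step_arm --increments '[[0, [0, 0, 0.03], 0], [0.6, [0, 0, 0.1], 0], [0.6, [0, 0, 0.1], 0], [0.6, [0, 0, 0.1], 0], [0.6, [0, 0, 0.1], 0]]'

```text
time: 10.43
tcp_pos: [0.5799, -0.1543, 0.1025]
ee_rot: [2.155, 2.285, 0.0]
contact_force: [0.2, 0.8, 0.1]
width: 0.568
grasp_force: 0.0
```

```bash
python3 - <<'E'
from meas import *
S=cam("side"); s=state(); print(s["tcp_pos"],s["width"],s["contact_force"],s["joints"])
import cv2
hsv=cv2.cvtColor(S["im"],cv2.COLOR_RGB2HSV); print(hsv[208,228],hsv[208,245],hsv[196,236])
for b in blobs(S,(16,85,90),(35,150,255),100,(215,170,262,222)): print(cv2.boundingRect(b))
# lid's left/right extremes in lower part
m=cv2.inRange(hsv,np.array((16,80,90)),np.array((35,150,255)))
for r in range(184,222,3):
    x=np.where(m[r,215:262])[0]; print(r,(x.min()+215,x.max()+215) if len(x) else None,end=' ')
E
```

```text
[ 0.57964462 -0.15418395  0.10183635] 0.5980860231001114 [-0.12562746  0.69844567 -0.36325327] [-3.88356023e-01  2.51985274e-01  1.51681865e+00 -2.82413105e-05
  1.37294899e+00 -4.47175136e-01]
[ 16 124 162] [ 16 129 142] [ 15 126 166]
184 (np.int64(249), np.int64(254)) 187 (np.int64(256), np.int64(256)) 190 (np.int64(232), np.int64(258)) 193 (np.int64(231), np.int64(243)) 196 (np.int64(228), np.int64(247)) 199 (np.int64(225), np.int64(249)) 202 (np.int64(224), np.int64(246)) 205 (np.int64(225), np.int64(249)) 208 (np.int64(224), np.int64(248)) 211 (np.int64(227), np.int64(246)) 214 (np.int64(231), np.int64(243)) 217 None 220 None
```

step_arm --increments '[[0.6, [0, 0, -0.05], 0], [0.6, [0, 0, -0.1], 0], [0.6, [0, 0, -0.135], 0], [0.6, [0, 0, -0.135], 0], [0, [0, 0, -0.135], 0], [0, [0, 0, -0.135], 0], [0, [0, 0, -0.135], 0], [0, [0, 0, -0.135], 0], [0, [0, 0, -0.135], 0], [0, [0, 0, -0.135], 0]]'

```text
time: 11.32
tcp_pos: [0.5802, -0.1545, 0.0492]
ee_rot: [2.154, 2.285, 0.001]
contact_force: [-2.3, 0.5, 7.3]
width: 0.243
grasp_force: 78.9
```

step_arm --increments '[[0, [0, 0, 0.04], 0], [0, [0, 0, 0.1], 0], [0, [0, 0, 0.14], 0], [0, [-0.02, -0.06, 0.14], 0], [0, [-0.05, -0.15, 0.14], 0], [0, [-0.08, -0.24, 0.14], 0], [0, [-0.11, -0.33, 0.14], 0], [0, [-0.14, -0.42, 0.14], 0], [0, [-0.156, -0.4675, 0.14], 0], [0, [-0.156, -0.4675, 0.14], 0], [0, [-0.156, -0.4675, 0.14], 0]]'

```text
time: 12.23
tcp_pos: [0.5168, -0.3422, 0.104]
ee_rot: [-2.158, -2.284, -0.0]
contact_force: [-0.0, 1.0, -2.3]
width: 0.238
grasp_force: 79.1
```

step_arm --increments '[[0, [0.002, 0.002, -0.04], 0], [0, [0.002, 0.002, -0.07], 0], [0, [0.002, 0.002, -0.085], 0], [0, [0.002, 0.002, -0.095], 0], [0, [0.002, 0.002, -0.103], 0], [0, [0.002, 0.002, -0.11], 0], [0, [0.002, 0.002, -0.11], 0], [0, [0.002, 0.002, -0.11], 0]]'

```text
time: 12.9
tcp_pos: [0.5186, -0.3407, 0.0612]
ee_rot: [2.154, 2.285, -0.0]
contact_force: [-2.9, 1.7, 6.9]
width: 0.239
grasp_force: 80.2
```

```bash
python3 - <<'E'
from h import *
S=cam("side")
save(cv2.resize(S["im"][160:280,280:420],None,fx=4,fy=4),"g8"); s=state(); print(s["tcp_pos"],s["contact_force"],s["torque"],s["width"])
E
```

```text
[ 0.51857792 -0.34071006  0.06124744] [-2.93887751  0.8523054   7.27425987] [0.27780721 0.51056306 0.05728841] 0.2435363624191073
```

View pics/g8.png

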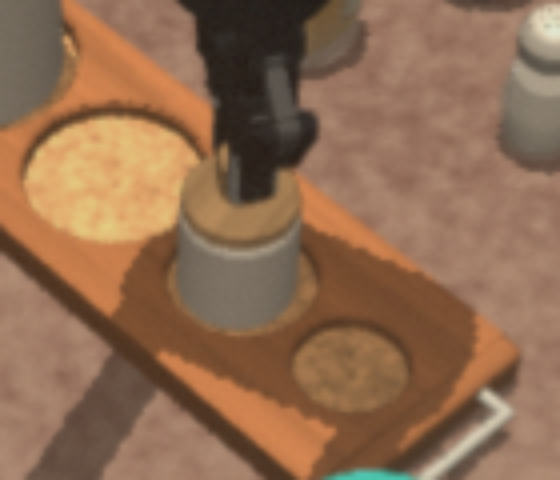

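Canister_second stands in its recess with cork visible round it, and the force shows floor contact at the predicted height. Releasing and going on to third.

step_arm --increments '[[0.6, [0, 0, 0.003], 0], [0.6, [0, 0, 0.003], 0], [0.6, [0, 0, 0.003], 0], [0.6, [0, 0, 0.003], 0], [0.6, [0, 0, 0.05], 0], [0.6, [0, 0, 0.13], 0], [0.6, [0, 0, 0.23], 0], [0.6, [0, 0, 0.25], 0], [0.6, [0, 0, 0.25], 0]]'

```text
time: 13.7
tcp_pos: [0.5193, -0.3413, 0.1637]
ee_rot: [2.151, 2.282, 0.0]
contact_force: [-0.1, 0.0, -0.4]
width: 0.602
grasp_force: 0.0
```

step_arm --increments '[[0.6, [0.261, 0.71, 0], 0], [0.6, [0.261, 0.71, 0], 0], [0.6, [0.261, 0.71, 0], 0], [0.6, [0.261, 0.71, 0], 0], [0.6, [0.261, 0.71, 0], 0], [0.6, [0.261, 0.71, 0], 0], [0.6, [0.261, 0.71, 0], 0], [0.6, [0.261, 0.71, 0], 0], [0.6, [0.261, 0.71, 0], 0], [0.6, [0.261, 0.71, 0], 0], [0.6, [0.261, 0.71, 0], 0]]'

```text
time: 14.62
tcp_pos: [0.6222, -0.0572, 0.1593]
ee_rot: [-2.155, -2.285, 0.001]
contact_force: [-0.1, -0.2, 0.6]
width: 0.6
grasp_force: 0.0
```

```bash
python3 - <<'E'
from meas import *
S=cam("side"); T=cam("top"); s=state(); print(s["tcp_pos"],s["time"])
for c in(S,T):
    for b in blobs(c,(16,70,110),(35,136,255),150,(310,180,380,245) if c is S else (320,200,390,270)): print(circ(c,b,.082),cv2.boundingRect(b))
    for b in blobs(c,(16,70,110),(35,136,255),200,(150,150,215,225) if c is S else (160,140,235,215)): print("third",circ(c,b,.09),cv2.boundingRect(b))
E
```

```text
[ 0.62222197 -0.05763426  0.15967219] 14.7167
(np.float64(0.5193585003274329), np.float64(-0.3391047849122929), np.float64(0.05898952238568914), np.float64(0.002017547045960706)) (323, 194, 32, 27)
(np.float64(0.515100460602512), np.float64(-0.3391895582669387), np.float64(0.054381351982177015), np.float64(0.0007983369621035169)) (344, 219, 31, 30)
```

step_arm --increments '[[0.6, [0.002, 0.001, -0.08], 0], [0.6, [0.002, 0.001, -0.15], 0], [0.6, [0.002, 0.001, -0.2], 0], [0.6, [0.002, 0.001, -0.229], 0], [0.6, [0.002, 0.001, -0.229], 0], [0, [0.002, 0.001, -0.229], 0], [0, [0.002, 0.001, -0.229], 0], [0, [0.002, 0.001, -0.229], 0], [0, [0.002, 0.001, -0.229], 0], [0, [0.002, 0.001, -0.229], 0], [0, [0.002, 0.001, -0.229], 0]]'

```text
time: 15.63
tcp_pos: [0.6241, -0.0564, 0.0704]
ee_rot: [2.154, 2.284, 0.002]
contact_force: [-2.1, -1.0, 6.6]
width: 0.241
grasp_force: 78.2
```

step_arm --increments '[[0, [0, 0, 0.05], 0], [0, [0, 0, 0.12], 0], [0, [-0.02, -0.05, 0.14], 0], [0, [-0.05, -0.13, 0.14], 0], [0, [-0.08, -0.22, 0.14], 0], [0, [-0.115, -0.31, 0.14], 0], [0, [-0.135, -0.38, 0.14], 0], [0, [-0.12, -0.46, 0.14], 0], [0, [-0.1, -0.53, 0.14], 0], [0, [-0.075, -0.59, 0.14], 0], [0, [-0.075, -0.59, 0.14], 0], [0, [-0.075, -0.59, 0.14], 0]]'

```text
time: 16.63
tcp_pos: [0.5934, -0.2933, 0.1245]
ee_rot: [2.157, 2.284, 0.0]
contact_force: [-0.7, 0.1, -4.2]
width: 0.238
grasp_force: 79.7
```

Lower 42–43 mm onto the floor.

step_arm --increments '[[0, [0.001, 0.002, -0.04], 0], [0, [0.001, 0.002, -0.07], 0], [0, [0.001, 0.002, -0.085], 0], [0, [0.001, 0.002, -0.095], 0], [0, [0.001, 0.002, -0.102], 0], [0, [0.001, 0.002, -0.109], 0], [0, [0.001, 0.002, -0.109], 0], [0, [0.001, 0.002, -0.109], 0]]'

```text
time: 17.3
tcp_pos: [0.5942, -0.2915, 0.0825]
ee_rot: [2.154, 2.284, 0.0]
contact_force: [-3.5, 1.3, 7.6]
width: 0.238
grasp_force: 81.0
```

step_arm --increments '[[0.6, [0, 0, 0.003], 0], [0.6, [0, 0, 0.003], 0], [0.6, [0, 0, 0.003], 0], [0.6, [0, 0, 0.003], 0], [0.6, [0, 0, 0.05], 0], [0.6, [0, 0, 0.13], 0], [0.6, [0, 0, 0.2], 0], [0.6, [0, 0, 0.2], 0], [0.6, [0, 0, 0.2], 0]]'

```text
time: 18.05
tcp_pos: [0.5944, -0.2916, 0.1624]
ee_rot: [2.153, 2.284, 0.001]
contact_force: [0.6, -0.5, -1.4]
width: 0.596
grasp_force: 0.0
```

step_arm --increments '[[0.6, [-0.345, 0.338, 0], 0], [0.6, [-0.345, 0.338, 0], 0], [0.6, [-0.345, 0.338, 0], 0], [0.6, [-0.345, 0.338, 0], 0], [0.6, [-0.345, 0.338, 0], 0], [0.6, [-0.345, 0.338, -0.1], 0], [0.6, [-0.345, 0.338, -0.15], 0], [0.6, [-0.345, 0.338, -0.15], 0]]'

```text
time: 18.72
tcp_pos: [0.4533, -0.1546, 0.0963]
ee_rot: [-2.151, -2.282, 0.003]
contact_force: [-1.1, 0.4, 0.0]
width: 0.6
grasp_force: 0.0
```

```bash
python3 - <<'E'
from meas import *
S=cam("side"); T=cam("top"); s=state(); print(s["tcp_pos"],s["time"])
for c in(S,T):
    for b in blobs(c,(16,70,110),(35,136,255),150,(275,150,340,210) if c is S else (290,150,350,225)): print(circ(c,b,.102),cv2.boundingRect(b))
E
```

```text
[ 0.45543229 -0.1559026   0.10042551] 18.8167
(np.float64(0.5929204482892312), np.float64(-0.2903308983576208), np.float64(0.0749205353464325), np.float64(0.0007965940161123094)) (287, 161, 40, 30)
(np.float64(0.5914383684642381), np.float64(-0.28877787264218635), np.float64(0.07208456547936162), np.float64(0.0016605305421726762)) (311, 170, 39, 39)
(np.float64(0.6618699808114769), np.float64(-0.24037411487102728), np.float64(0.0386556461909428), np.float64(0.006937503530137932)) (290, 150, 32, 10)
```

step_arm --increments '[[0.6, [0.003, -0.002, -0.07], 0], [0.6, [0.003, -0.002, -0.13], 0], [0.6, [0.003, -0.002, -0.165], 0], [0.6, [0.003, -0.002, -0.18], 0], [0.6, [0.003, -0.002, -0.18], 0], [0, [0.003, -0.002, -0.18], 0], [0, [0.003, -0.002, -0.18], 0], [0, [0.003, -0.002, -0.18], 0], [0, [0.003, -0.002, -0.18], 0], [0, [0.003, -0.002, -0.18], 0], [0, [0.003, -0.002, -0.18], 0]]'

```text
time: 19.73
tcp_pos: [0.4578, -0.1574, 0.0304]
ee_rot: [2.153, 2.284, 0.001]
contact_force: [-1.3, 0.1, 9.8]
width: 0.237
grasp_force: 78.0
```

step_arm --increments '[[0, [0, 0, 0.05], 0], [0, [0, 0, 0.12], 0], [0, [0, -0.04, 0.14], 0], [0, [0, -0.12, 0.14], 0], [0, [0, -0.21, 0.14], 0], [0, [0, -0.3, 0.14], 0], [0, [0, -0.39, 0.14], 0], [0, [-0.0045, -0.47, 0.14], 0], [0, [-0.0045, -0.53, 0.14], 0], [0, [-0.0045, -0.559, 0.14], 0], [0, [-0.0045, -0.559, 0.14], 0], [0, [-0.0045, -0.559, 0.14], 0]]'

```text
time: 20.73
tcp_pos: [0.4551, -0.3803, 0.085]
ee_rot: [-2.156, -2.285, -0.0]
contact_force: [0.8, 0.6, -1.0]
width: 0.239
grasp_force: 79.0
```

step_arm --increments '[[0, [0.002, 0, -0.04], 0], [0, [0.002, 0, -0.07], 0], [0, [0.002, 0, -0.085], 0], [0, [0.002, 0, -0.095], 0], [0, [0.002, 0, -0.102], 0], [0, [0.002, 0, -0.109], 0], [0, [0.002, 0, -0.109], 0], [0, [0.002, 0, -0.109], 0]]'

```text
time: 21.4
tcp_pos: [0.4564, -0.3808, 0.0425]
ee_rot: [2.154, 2.285, -0.0]
contact_force: [-2.3, 2.0, 10.6]
width: 0.24
grasp_force: 80.3
```

step_arm --increments '[[0.5, [0, 0, 0.003], 0], [0.5, [0, 0, 0.003], 0], [0.5, [0, 0, 0.003], 0], [0.5, [0, 0, 0.003], 0], [0.5, [0, 0, 0.05], 0], [0.5, [0, 0, 0.13], 0], [0.5, [0, 0, 0.23], 0], [0.5, [0, 0, 0.33], 0], [0.5, [0, 0, 0.43], 0], [0.5, [0, 0, 0.45], 0]]'

```text
time: 22.23
tcp_pos: [0.457, -0.3816, 0.2282]
ee_rot: [2.149, 2.28, -0.001]
contact_force: [-0.5, -0.6, 0.9]
width: 0.502
grasp_force: 0.0
```

step_arm --increments '[[0.5, [-0.2, 0.95, 0], 0], [0.5, [-0.2, 0.95, 0], 0], [0.5, [-0.2, 0.95, 0], 0], [0.5, [-0.2, 0.95, 0], 0], [0.5, [-0.2, 0.95, 0], 0], [0.5, [-0.2, 0.95, 0], 0], [0.5, [-0.2, 0.95, 0], 0], [0.5, [-0.2, 0.95, 0], 0], [0.5, [-0.2, 0.95, 0], 0], [0.5, [-0.2, 0.95, 0], 0], [0.5, [-0.2, 0.95, 0], 0], [0.5, [-0.2, 0.95, 0], 0]]'

```text
time: 23.23
tcp_pos: [0.3759, 0.0001, 0.2212]
ee_rot: [2.152, 2.288, 0.0]
contact_force: [0.4, 0.7, -0.6]
width: 0.5
grasp_force: 0.0
```

```bash
python3 - <<'E'
from meas import *
S=cam("side"); T=cam("top"); s=state(); print(s["tcp_pos"],s["time"],s["contact_force"])
for b in blobs(T,(16,60,110),(35,136,255),100,(265,120,430,320)): print(np.round([circ(T,b,z) for z in(.062,.082,.102,.122)],4).tolist())
a=cv2.resize(S["im"][100:300,200:460],None,fx=3,fy=3); save(a,"end")
E
```

```text
[ 0.37610795 -0.00096691  0.22095182] 23.3333 [ 0.0730232   0.01330049 -1.13814891]
[[0.7076, -0.2316, 0.0944, 0.0039], [0.6984, -0.2326, 0.0923, 0.0038], [0.6892, -0.2335, 0.0901, 0.0037], [0.68, -0.2345, 0.0879, 0.0036]]
[[0.6043, -0.2914, 0.0784, 0.0011], [0.5975, -0.2911, 0.0766, 0.0011], [0.5907, -0.2907, 0.0748, 0.001], [0.5838, -0.2903, 0.073, 0.001]]
[[0.52, -0.3408, 0.0557, 0.0009], [0.5151, -0.3393, 0.0545, 0.0009], [0.5102, -0.3378, 0.0532, 0.0009], [0.5053, -0.3363, 0.0519, 0.0009]]
[[0.4539, -0.3772, 0.0377, 0.0009], [0.4505, -0.3749, 0.0368, 0.0009], [0.4471, -0.3725, 0.0359, 0.0009], [0.4437, -0.3701, 0.0351, 0.0008]]
```

View pics/end.png

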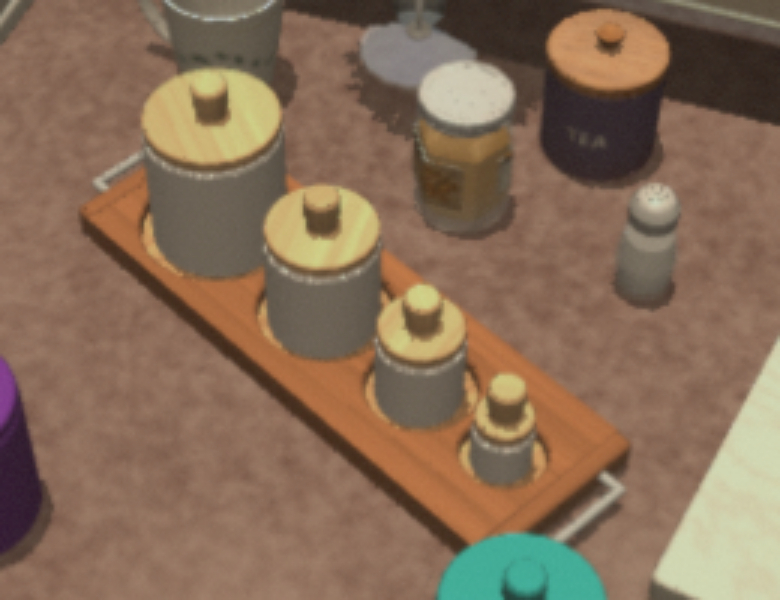

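All four stand upright and inside their recesses (lids at crop (213,115), (322,230), (420,325), (503,412)). Lid centres are within about 5 mm of the recess centres, and the jar and shaker are untouched. Handing in.

```bash
python3 -c "
from workcell import workorder
print(workorder.hand_in())"
```

```text
the job is handed in; nothing more can be done
None
```

All four white canisters stand upright in their own recesses, lid centres within about 5 mm of the recess centres, the jar and salt shaker were left alone, and the job was handed in at about 23 s; no verdict was returned.

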